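# Hang the plug pail on the drying rack

## Task

Swing the pail's bail up from where it lies on the rim until it stands upright, while the pail still stands on the bench, then lift the pail by the bail, keeping it level so that the wooden plugs stay in it, and hang it with the wooden grip across both prongs of the double hook under the front edge of the drying shelf. Let it hang there still and straight, clear of the bench, and leave the mould, the scraper and the jar where they are.

Things in the scene. Friction and masses are not known exactly. Their poses are not given: they have to be found in the camera images.
- pail: Open steel pail on the bench: rim 140 mm across, base 110, 120 high, wall 3, rolled rim 6 thick; about 0.42 kg with bail (+-20 %), and three 20 g plugs. Origin: centre of its underside; z up, y parallel to the bail's pivot axis, x away from the side on which the bail lies at the start. Ears at y = +-72 mm, on the pivot axis, 110 mm above the underside.
- bail (a joint): Hinge of the bail on the pail's ears, rad: 0 = lying on the rim on the pail's -x side (its start; it slopes up 17 degrees from level), 1.27 = upright over the pail's middle, 2.54 = lying on the rim on the +x side. Turns easily and falls back if let go. The grip moves on an arc of 75 mm radius about the pivot axis; pressing inside that arc tips or pushes the light pail.
- bail_grip (a point): Centre of the bail's wooden grip, a sleeve 18 mm thick and 100 long that spins freely on the 5 mm wire; y runs along it, z from the pivot axis to it (75 mm; up when upright). Lying, its centre is 132 mm above the bench over the rim: one finger goes inside the mouth, one outside. Upright it is 185 mm above the pail's underside. Wires run down from its ends to the ears.
- hook: Fixed double-prong hook on the rack's rail. Origin: back of its plate at the prongs' roots, 228 mm above the bench; x into the rack, y left, z up. Two prongs 8 mm thick, centre lines at y = +-32 mm (56 free between), run to -x: level to x = -54, a 6 mm dip at -75 to -88 (the seat), then up to the tips at x = -111, z = +14 mm. Nothing between them or below.
- hook_seat (a point): Where the centre of the bail's grip comes to lie once hung: midway between the prongs, over their dip (x = -81, z = +7 mm from the hook's origin). Axes as the hook's. To get there the grip must pass over the tips, whose tops are 11 mm above this point and 30 mm in front of it.
- rack: Fixed drying rack of steel tube, 240 mm deep (x), 400 wide (y). Origin: on the bench under its centre; x to its back, front faces -x. Wire shelf 376 mm above the bench (underside), front edge at x = -120 mm. Posts 18 mm square at x = +-111, y = +-190 mm. The hook's rail, 36 mm high about z = 240, has its front face at x = -50 mm; open below it.
- plug1: Turned wooden pouring plug in the pail, 30 mm across, 32 mm high. Origin: centre of its wide end.
- plug2: A second plug, the same, in the pail.
- plug3: A third plug, the same, in the pail.
- mould: Plaster mould half with a corn cob in it, a bystander on the bench: 220 x 120 mm, 64 mm high (80 mm with the cob), long side along x. Origin: centre of its underside.
- scraper: Wide scraper lying on the bench, a bystander: 200 mm long, blade 75 mm wide towards its +x, 25 mm high. Origin: on the bench under it, 105 mm from the handle's end.
- jar: Closed jar standing on the bench, a bystander: 68 mm across, 85 mm high. Origin: centre of its underside.
- shelf_edge (a point): Lower front edge of the shelf's frame, at its middle. It stands 11 mm behind the hook's seat and 141 mm above it, so an upright gripper cannot stand over the seat: come from the front with the fingers pointing in and down, tilted some 35 to 50 degrees from vertical, and close them front to back on the grip, between the prongs.

How it is judged:
On the way, in this order (a step that is already met when the one before it is completed fails the run):
1. the bail stands upright (within 0.2 rad) over the pail, which still stands level on the bench (value of joint bail between 1.07 and 1.47 rad and height (world z) of pail below 0.01 m and angle between pail's own z axis and vertical below 0.1 rad), for 0.2 s.
2. the pail hangs clear of the bench by its bail, level, not yet on the hook (height (world z) of pail above 0.025 m and angle between pail's own z axis and vertical below 0.25 rad and contact force between pail and hook below 0.3 N), for 0.2 s.
At the end, for the whole second after the job is handed in: Grip across both prongs behind their tips, centred within 18 mm, square within 0.2 rad; hook carries the pail (over 2 N), underside over 30 mm above the bench, level within 0.2 rad, still (0.05 m/s, 0.4 rad/s); all plugs in it; mould, scraper, jar within 30 mm of their starts (x of bail_grip in the frame of hook between -0.105 and -0.008 m and y of bail_grip in the frame of hook between -0.018 and 0.018 m and z of bail_grip in the frame of hook between 0 and 0.02 m and angle between the y axis of bail_grip and the y axis of hook, either way round below 0.2 rad and contact force between pail and hook above 2 N and height (world z) of pail above 0.03 m and angle between pail's own z axis and vertical below 0.2 rad and linear speed of pail below 0.05 m/s and angular speed of pail below 0.4 rad/s and distance between each of plug1, plug2, plug3 and pail below 0.11 m and distance of each of mould, scraper, jar from where it was at the start of the episode below 0.03 m); the robot touches nothing.
It fails at once if the pail tipped over 0.6 rad (angle between pail's own z axis and vertical above 0.6 rad).
It fails at once if a plug out of the pail (distance between any of plug1, plug2, plug3 and pail above 0.14 m).
It fails at once if the mould, scraper or jar pushed away by over 30 mm, or the jar tipped (distance of any of mould, scraper, jar from where it was at the start of the episode above 0.03 m or angle between jar's own z axis and vertical above 0.5 rad).
It also fails if it takes over 62 s, if anything falls off the work surface, if the arm or the gripper's body presses on something with over 40 N, if the wrist force passes 120 N, or if a joint passes its speed limit or range.

## Robot

A 6-joint arm with a two-finger parallel gripper is mounted at the origin on the work surface. World frame = base frame: x ahead of the robot, y to its left, z up, the work surface at z = 0. Lengths are in m, angles in rad, forces in N, time in s.
With the tool pointing down it reaches from about 0.25 to 0.725 m from the base axis. Payload 9.7 kg.
Tool frame: the origin (TCP) lies between the finger pads; the fingertips stand 22 mm ahead of it and the grasp point (between the pads) lies 3 mm ahead of it; z points along the fingers, y is the line along which they close (so a half turn about z gives the same grasp; the last joint's range is limited). The gripper opens to 85 mm and grips with 20 to 120 N. Pads are 22 mm wide; open, the fingers measure 114 mm over their backs; the gripper's body (76 mm by 85 mm) begins 54 mm behind the grasp point. The pads swing forward as they close: fully open they stand 13 mm farther back than shut.
Start: joints at [1.182, 0.087, 0.176, 1.66, 0, 1.571], TCP at [0.208, 0.509, 0.253] pointing down, gripper open.
Joint ranges: [-3.13, 3.13], [-0.85, 1.81], [-1.15, 1.24], [-2.2, 2.28], [-1.44, 1.52], [-3.14, 3.14]. Speed limits (rad/s): [2.22, 2.22, 2.57, 3.14, 3.14, 3.14].

## Interface

Orientations are given as a unit quaternion [x, y, z, w].
In Python, from plant import * gives the robot as it stands.
- The arm moves only by the tool drive_tool, never from a script. Its argument "commands" is a list of rows, each an object with "rot": the turn, a rotation vector about the world's x, y, z in units of pi rad (1.0 is pi rad), a list of three; "delta_pos": the shift along the world's x, y, z in units of 0.025 m (1.0 is 0.025 m), a list of three; "grip": the opening, from 0 (shut) to 1 (fully open). A call has 1 to 5 rows; each row shifts and turns the commanded pose from where the row before left it; what a row does not reach is not made up. A row lasts 1/10 s, in which the tool goes at most 50 mm and 8.59 degrees, less where a joint would pass 70% of its speed; a pose out of reach is approached as far as the arm can. A call with a number of a shift or a turn outside -1 to 1 is refused whole. A call with a gripper value outside its range is refused whole. The fingers move at their own pace and stop on an object; the grip force is fixed at half the most. Time passes only in rows, so rows that do not move let the fingers close. It gives the time, the measured TCP pose, the force, the opening and the grip force at its end, in the units of the state.
- get_state(): the state, without advancing time (a new reading comes with each control period).
- read_camera(name): name is "scene" or "top"; returns a dict with "img" (480x640x3 uint8, red, green, blue), "fx", "fy", "cx", "cy" (pixels), "rvec" (rotation vector, rad) and "tvec" (3), from world to camera coordinates, as OpenCV has them. Camera axes: x right, y down, z forward; pixel columns grow to the right and rows downward; lengths in m; the calibration is good to about 2 mm. A picture is of the moment at which its call begins. There is no depth.
- job_done(): hands the job in; it is judged then, once.
The state is a dict: "clock": time; "q": joint angles; "qd": joint speeds; "effort": joint torques, N m; "position": TCP position; "tool_rot": TCP orientation; "ft_force": force on the tool from outside, world axes, zero at the start; "wrist_torque": the same for the moment, N m; "width": finger opening in m; "grasp_force": force on a finger pad.
Only numpy, scipy, OpenCV 4.12 (cv2) and the standard library are available. Lean on these libraries where they do the work, as an engineer would, in place of code of your own. Each camera call takes 0.05 s, during which the arm holds its last target. There are 200 camera calls.

## Working session

There is one attempt and no reset: what is moved stays moved. The work goes in short steps, Python scripts to look and compute and a tool call to move; the robot and the scene stay as the last step left them, time stands still between calls to the robot, and variables do not carry over. Pictures are saved under pics/ and viewed, at most 10 in all, crops included, and the job is handed in when it is done.

Besides the shell and the picture viewer there is one more tool, called after "Emit:" in YAML: its name, and indented under it one key for each argument. drive_tool: Moves the arm, as the interface text tells. Its arguments: {"type":"object","properties":{"commands":{"type":"array","items":{"type":"object","properties":{"rot":{"type":"array","items":{"type":"number","minimum":-1,"maximum":1}},"delta_pos":{"type":"array","items":{"type":"number","minimum":-1,"maximum":1}},"grip":{"type":"number"}}}}},"required":["commands"]}

```bash
ls; mkdir -p pics; python3 - <<'E'
from plant import *
import cv2
s=get_state();print(s)
for n in("scene","top"):
    c=read_camera(n);cv2.imwrite(f"pics/{n}0.png",c["img"][:,:,::-1]);print(n,{k:v for k,v in c.items() if k!="img"})
E
```

```text
pics
{'clock': 0.0, 'q': array([1.18201298e+00, 8.74540631e-02, 1.75140268e-01, 1.65980241e+00,
       1.21254086e-05, 1.57079598e+00]), 'qd': array([ 0.00084466,  0.00049918, -0.00223736, -0.00063641, -0.00088722,
        0.00045999]), 'effort': array([ 5.52146521e-04, -5.20388067e+01,  4.64802110e+01,  1.63085887e-02,
        1.81069081e-04, -2.50092619e-06]), 'position': array([0.20840596, 0.50877053, 0.2525895 ]), 'tool_rot': array([ 1.93169492e-01,  9.81165181e-01, -6.46339839e-04, -1.33429183e-04]), 'ft_force': array([0.26721831, 1.01994696, 0.77876326]), 'wrist_torque': array([-0.01427136,  0.04887899, -0.00392428]), 'grasp_force': 0.0, 'width': 0.08544320198171561}
scene {'fx': 492.8221634696959, 'fy': 492.8221634696959, 'cx': 327.23662305747735, 'cy': 239.2243415240442, 'rvec': array([ 0.6693282 ,  2.62217203, -1.19016748]), 'tvec': array([ 0.44149742, -0.02833814,  1.9089234 ])}
top {'fx': 533.9302553760517, 'fy': 533.9302553760517, 'cx': 306.702009438777, 'cy': 237.06644000465027, 'rvec': array([ 2.16536951, -2.20317393,  0.1179895 ]), 'tvec': array([0.0401016 , 0.51740492, 1.47126065])}
```

View pics/scene0.png

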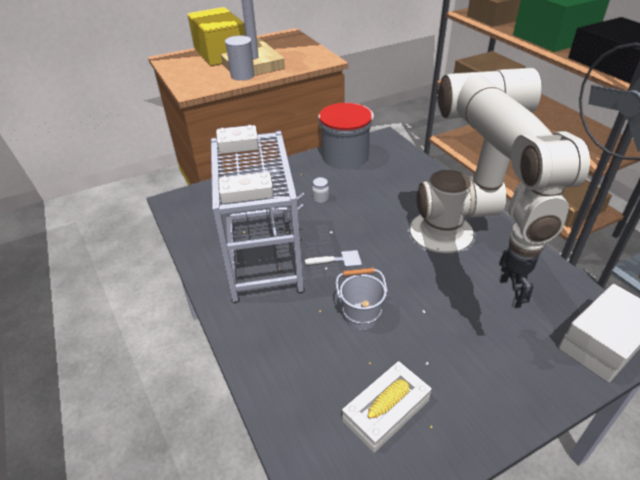

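View pics/top0.png

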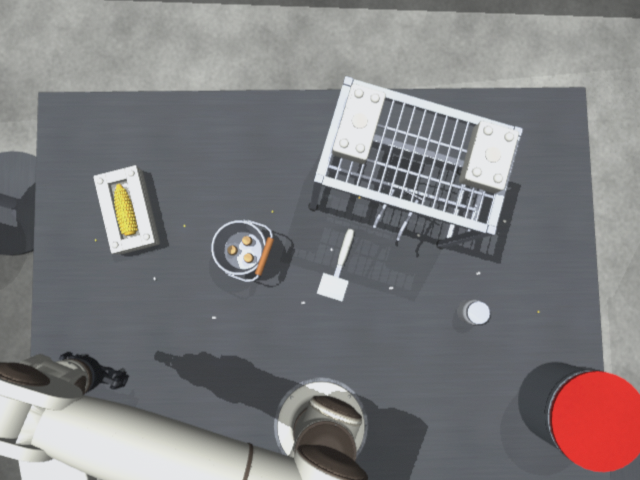

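The top view shows the pail at about (242,250), its bail grip at (265,257) and the hook prongs near (380-405,215-240). The scene view shows the pail at (361,300) and the hook hidden behind the rack's front at about (300,200). I'll enlarge these areas.

```bash
python3 - <<'E'
import cv2,numpy as np
t=cv2.imread("pics/top0.png");s=cv2.imread("pics/scene0.png")
a=cv2.resize(t[205:295,200:300],None,fx=4,fy=4,interpolation=cv2.INTER_CUBIC) # 400x360
b=cv2.resize(t[170:260,310:410],None,fx=4,fy=4,interpolation=cv2.INTER_CUBIC)
cv2.imwrite("pics/crop1.png",np.hstack([a,b]))
a=cv2.resize(s[255:345,320:410],None,fx=4,fy=4,interpolation=cv2.INTER_CUBIC)
b=cv2.resize(s[160:250,250:340],None,fx=4,fy=4,interpolation=cv2.INTER_CUBIC)
cv2.imwrite("pics/crop2.png",np.hstack([a,b]))
E
```

```text
(no output)
```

View pics/crop1.png

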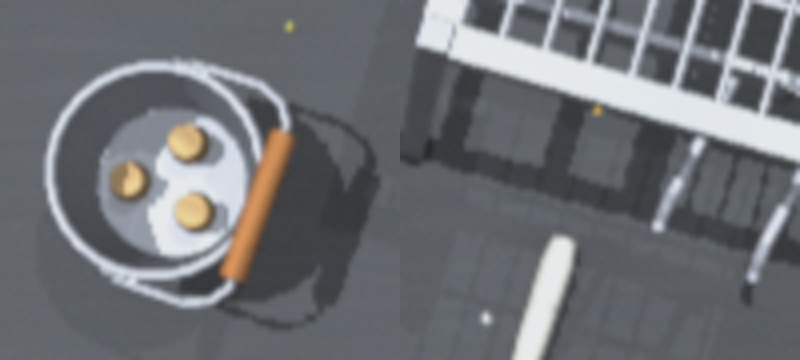

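View pics/crop2.png

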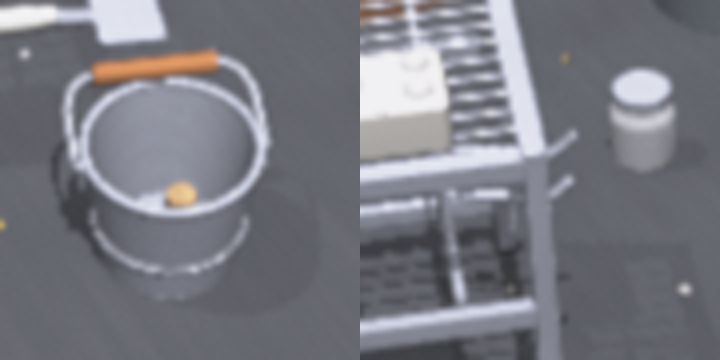

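Crop readings, in full-image pixels:
- **Top camera:** rim centre (238.8,247.5), grip ends (270.5,238.8) and (258.5,273.8), prong tips (374.5,227) and (398,239.5).
- **Scene camera:** prong tips (304,193.5) and (303.3,205), grip ends (343.5,273) and (374,269.5).

```bash
cat > h.py <<'E'
import numpy as np,cv2
from scipy.spatial.transform import Rotation as R
CAM={'scene':(492.822,327.2366,239.2243,[0.6693282,2.62217203,-1.19016748],[0.44149742,-0.02833814,1.9089234]),
'top':(533.930,306.702,237.0664,[2.16536951,-2.20317393,0.1179895],[0.0401016,0.51740492,1.47126065])}
def ray(n,u):
    f,cx,cy,r,t=CAM[n];M=R.from_rotvec(r).as_matrix()
    return -M.T@np.array(t), M.T@np.array([(u[0]-cx)/f,(u[1]-cy)/f,1])
def atz(n,u,z):
    o,d=ray(n,u);return o+d*(z-o[2])/d[2]
def tri(us,ut):
    o,d=ray('scene',us);p,e=ray('top',ut)
    a,b=np.linalg.lstsq(np.c_[d,-e],p-o,rcond=None)[0]
    return (o+a*d+p+b*e)/2,np.linalg.norm(o+a*d-p-b*e)
def proj(n,P):
    f,cx,cy,r,t=CAM[n];c=R.from_rotvec(r).apply(P)+t
    return np.c_[c[...,0]/c[...,2]*f+cx,c[...,1]/c[...,2]*f+cy]
E
python3 - <<'E'
from h import *
np.set_printoptions(precision=4,suppress=True)
print('rim',atz('top',(238.8,247.5),.12))
g=[atz('top',u,.132) for u in((270.5,238.8),(258.5,273.8))];print('grip',g,sum(g)/2)
g=[atz('scene',u,.132) for u in((343.5,273),(374,269.5))];print('grip scene',g,sum(g)/2)
t=[atz('top',u,.242) for u in((374.5,227),(398,239.5))];print('tips',t,np.linalg.norm(t[0]-t[1]))
t=[atz('scene',u,.242) for u in((304,193.5),(303.3,205))];print('tips scene',t)
print(tri((303.3,205),(374.5,227)),tri((304,193.5),(398,239.5)))
e=[atz('top',u,.385) for u in((320,180),(493,232))];print('front edge',e)
e=[atz('top',u,.242) for u in((384.25,205.75),(374.5,227))];print('prong dir',e)
print('jar',atz('top',(477,312),.085),'scr',atz('top',(348,232),.02),atz('top',(333,290),.01))
E
```

```text
rim [0.485  0.2104 0.12  ]
grip [array([0.5053, 0.1271, 0.132 ]), array([0.4154, 0.159 , 0.132 ])] [0.4603 0.143  0.132 ]
grip scene [array([0.5055, 0.1227, 0.132 ]), array([0.4127, 0.1566, 0.132 ])] [0.4591 0.1397 0.132 ]
tips [array([ 0.5199, -0.1275,  0.242 ]), array([ 0.4889, -0.183 ,  0.242 ])] 0.06352884699886707
tips scene [array([ 0.4884, -0.1847,  0.242 ]), array([ 0.5192, -0.1272,  0.242 ])]
(array([ 0.5196, -0.1273,  0.2422]), np.float64(0.0007142627312216105)) (array([ 0.489 , -0.1828,  0.2434]), np.float64(0.00041743527324864346))
front edge [array([0.6076, 0.0075, 0.385 ]), array([ 0.4899, -0.3593,  0.385 ])]
prong dir [array([ 0.5709, -0.1525,  0.242 ]), array([ 0.5199, -0.1275,  0.242 ])]
jar [ 0.3047 -0.4175  0.085 ] scr [ 0.5307 -0.0852  0.02  ] [ 0.3692 -0.04    0.01  ]
```

Both cameras agree: the pail is at (0.485,0.210) with its x axis at 70°, the grip is at (0.460,0.1415), and the hook seat is at about (0.531,-0.169,0.235) with its x axis at about -28°. Next I move above the grip.

Emit:
drive_tool:
  commands:
    - {"delta_pos":[0.67,-0.98,-0.09],"rot":[0,0,0.0144],"grip":1}
    - {"delta_pos":[0.67,-0.98,-0.09],"grip":1}
    - {"delta_pos":[0.67,-0.98,-0.09],"grip":1}
    - {"delta_pos":[0.67,-0.98,-0.09],"grip":1}
    - {"delta_pos":[0.67,-0.98,-0.09],"grip":1}

```text
$.commands[1]: bad value
```

Emit:
drive_tool:
  commands:
    - {"delta_pos":[0.67,-0.98,-0.09],"grip":1}
    - {"delta_pos":[0.67,-0.98,-0.09],"grip":1}
    - {"delta_pos":[0.67,-0.98,-0.09],"grip":1}
    - {"delta_pos":[0.67,-0.98,-0.09],"grip":1}
    - {"delta_pos":[0.67,-0.98,-0.09],"grip":1}

```text
$.commands[0]: bad value
```

Emit:
drive_tool:
  commands:
    - {"delta_pos":[0.67,-0.98,-0.09],"grip":1}
    - {"delta_pos":[0.67,-0.98,-0.09],"grip":1}
    - {"delta_pos":[0.67,-0.98,-0.09],"grip":1}
    - {"delta_pos":[0.67,-0.98,-0.09],"grip":1}
    - {"delta_pos":[0.67,-0.98,-0.09],"grip":1}

```text
$.commands[0]: bad value
```

Emit:
drive_tool:
  commands:
    - {"delta_pos":[0,0,0],"grip":1}
    - {"delta_pos":[0,0,0],"grip":1}
    - {"delta_pos":[0,0,0],"grip":1}

```text
$.commands[0]: bad value
```

Every row needs "rot".

Emit:
drive_tool:
  commands:
    - {"delta_pos":[0.67,-0.98,-0.09],"rot":[0,0,0.0144],"grip":1}
    - {"delta_pos":[0.67,-0.98,-0.09],"rot":[0,0,0],"grip":1}
    - {"delta_pos":[0.67,-0.98,-0.09],"rot":[0,0,0],"grip":1}
    - {"delta_pos":[0.67,-0.98,-0.09],"rot":[0,0,0],"grip":1}
    - {"delta_pos":[0.67,-0.98,-0.09],"rot":[0,0,0],"grip":1}

```text
clock: 0.6
position: [0.2926, 0.3853, 0.2416]
tool_rot: [0.171, 0.985, -0.0, -0.0]
ft_force: [-1.2, 0.8, -0.2]
width: 0.0853
grasp_force: 0.0
```

Emit:
drive_tool:
  commands:
    - {"delta_pos":[0.67,-0.98,-0.09],"rot":[0,0,0],"grip":1}
    - {"delta_pos":[0.67,-0.98,-0.09],"rot":[0,0,0],"grip":1}
    - {"delta_pos":[0.67,-0.98,-0.09],"rot":[0,0,0],"grip":1}
    - {"delta_pos":[0.67,-0.98,-0.09],"rot":[0,0,0],"grip":1}
    - {"delta_pos":[0.67,-0.98,-0.09],"rot":[0,0,0],"grip":1}

```text
clock: 1.1
position: [0.3764, 0.2628, 0.2304]
tool_rot: [0.171, 0.985, -0.0, -0.0]
ft_force: [0.1, 0.5, -0.7]
width: 0.0853
grasp_force: 0.0
```

Emit:
drive_tool:
  commands:
    - {"delta_pos":[0.67,-0.98,-0.09],"rot":[0,0,0],"grip":1}
    - {"delta_pos":[0.67,-0.98,-0.09],"rot":[0,0,0],"grip":1}
    - {"delta_pos":[0.67,-0.98,-0.09],"rot":[0,0,0],"grip":1}
    - {"delta_pos":[0.67,-0.98,-0.09],"rot":[0,0,0],"grip":1}
    - {"delta_pos":[0.67,-0.98,-0.09],"rot":[0,0,0],"grip":1}

```text
clock: 1.6
position: [0.4602, 0.1403, 0.2192]
tool_rot: [0.171, 0.985, -0.0, -0.0]
ft_force: [-0.6, 0.1, 0.3]
width: 0.0856
grasp_force: 0.0
```

Emit:
drive_tool:
  commands:
    - {"delta_pos":[0,0,0],"rot":[0,0,0],"grip":1}
    - {"delta_pos":[0,0,0],"rot":[0,0,0],"grip":1}
    - {"delta_pos":[0,0,0],"rot":[0,0,0],"grip":1}

```text
clock: 1.9
position: [0.4594, 0.1419, 0.2195]
tool_rot: [0.171, 0.985, 0.0, -0.0]
ft_force: [-0.4, -1.0, 0.8]
width: 0.0854
grasp_force: 0.0
```

Emit:
drive_tool:
  commands:
    - {"delta_pos":[0,0,-0.86],"rot":[0,0,0],"grip":1}
    - {"delta_pos":[0,0,-0.86],"rot":[0,0,0],"grip":1}
    - {"delta_pos":[0,0,-0.86],"rot":[0,0,0],"grip":1}
    - {"delta_pos":[0,0,-0.86],"rot":[0,0,0],"grip":1}
    - {"delta_pos":[0,0,0],"rot":[0,0,0],"grip":0.4}

```text
clock: 2.4
position: [0.458, 0.1419, 0.1311]
tool_rot: [0.17, 0.985, -0.001, -0.002]
ft_force: [0.3, -0.0, -0.7]
width: 0.0734
grasp_force: 0.0
```

Emit:
drive_tool:
  commands:
    - {"delta_pos":[0,0,0],"rot":[0,0,0],"grip":0.4}
    - {"delta_pos":[0,0,0],"rot":[0,0,0],"grip":0.4}
    - {"delta_pos":[0,0,0],"rot":[0,0,0],"grip":0.4}
    - {"delta_pos":[0,0,0],"rot":[0,0,0],"grip":0.4}

```text
clock: 2.8
position: [0.4601, 0.1416, 0.1344]
tool_rot: [0.171, 0.985, 0.0, 0.001]
ft_force: [-1.0, -0.8, 0.6]
width: 0.0342
grasp_force: 0.0
```

```bash
python3 - <<'E'
from plant import *
import cv2,numpy as np
a=read_camera("top")["img"][200:300,200:300,::-1];b=read_camera("scene")["img"][235:345,310:420,::-1]
cv2.imwrite("pics/c3.png",np.hstack([cv2.resize(x,(400,400),interpolation=cv2.INTER_CUBIC) for x in(a,b)]))
print(get_state()['q'])
E
```

```text
[ 2.98429258e-01 -9.00838901e-02 -2.30941089e-01  1.42923637e+00
 -3.98329597e-05  6.42068259e-01]
```

View pics/c3.png

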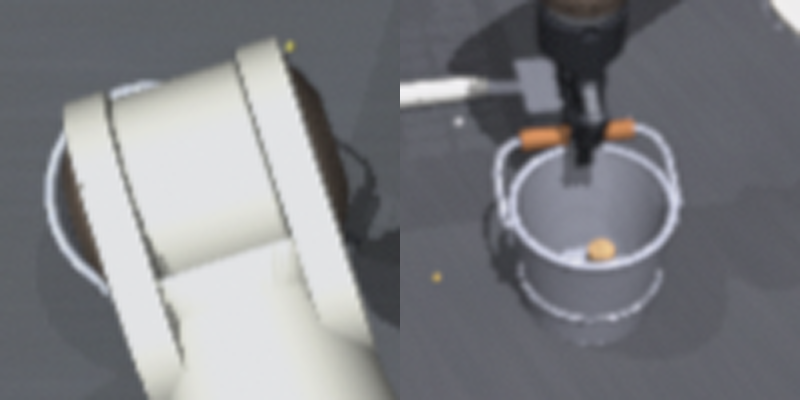

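The scene crop shows the fingers at (585,135) straddling the orange sleeve near its middle, which spans 523 to 635. Closing now.

Emit:
drive_tool:
  commands:
    - {"delta_pos":[0,0,0],"rot":[0,0,0],"grip":0.1}
    - {"delta_pos":[0,0,0],"rot":[0,0,0],"grip":0.1}
    - {"delta_pos":[0,0,0],"rot":[0,0,0],"grip":0.1}
    - {"delta_pos":[0,0,0],"rot":[0,0,0],"grip":0.1}

```text
clock: 3.3
position: [0.4599, 0.1416, 0.1338]
tool_rot: [0.171, 0.985, 0.0, 0.0]
ft_force: [1.1, 1.4, 3.9]
width: 0.0163
grasp_force: 58.5
```

Emit:
drive_tool:
  commands:
    - {"delta_pos":[0.045,0.127,0.357],"rot":[0,0,0],"grip":0.1}
    - {"delta_pos":[0.06,0.168,0.338],"rot":[0,0,0],"grip":0.1}
    - {"delta_pos":[0.074,0.207,0.312],"rot":[0,0,0],"grip":0.1}
    - {"delta_pos":[0.087,0.243,0.282],"rot":[0,0,0],"grip":0.1}
    - {"delta_pos":[0.098,0.275,0.246],"rot":[0,0,0],"grip":0.1}

```text
clock: 3.8
position: [0.4691, 0.1675, 0.1727]
tool_rot: [0.171, 0.985, -0.0, 0.0]
ft_force: [-0.8, 0.1, 1.0]
width: 0.0162
grasp_force: 58.5
```

Emit:
drive_tool:
  commands:
    - {"delta_pos":[0.108,0.302,0.207],"rot":[0,0,0],"grip":0.1}
    - {"delta_pos":[0.116,0.325,0.165],"rot":[0,0,0],"grip":0.1}
    - {"delta_pos":[0.122,0.342,0.12],"rot":[0,0,0],"grip":0.1}
    - {"delta_pos":[0.126,0.353,0.072],"rot":[0,0,0],"grip":0.1}
    - {"delta_pos":[0.128,0.359,0.024],"rot":[0,0,0],"grip":0.1}

```text
clock: 4.3
position: [0.4842, 0.21, 0.1871]
tool_rot: [0.171, 0.985, 0.0, 0.0]
ft_force: [-1.1, -0.4, 1.6]
width: 0.0165
grasp_force: 58.7
```

Emit:
drive_tool:
  commands:
    - {"delta_pos":[0,0,0],"rot":[0,0,0],"grip":0.1}
    - {"delta_pos":[0,0,0],"rot":[0,0,0],"grip":0.1}
    - {"delta_pos":[0,0,0],"rot":[0,0,0],"grip":0.1}
    - {"delta_pos":[0,0,0],"rot":[0,0,0],"grip":0.1}

```text
clock: 4.7
position: [0.4841, 0.2097, 0.187]
tool_rot: [0.171, 0.985, 0.0, 0.0]
ft_force: [-1.8, 0.8, 5.4]
width: 0.0161
grasp_force: 59.1
```

```bash
python3 - <<'E'
from plant import *
import cv2,numpy as np
a=read_camera("scene")["img"][:,:,::-1]
cv2.imwrite("pics/c4.png",cv2.resize(a[215:345,300:440],None,fx=4,fy=4,interpolation=cv2.INTER_CUBIC))
print(get_state()['ft_force'])
E
```

```text
[-1.15614948  1.33246432  6.31991916]
```

View pics/c4.png

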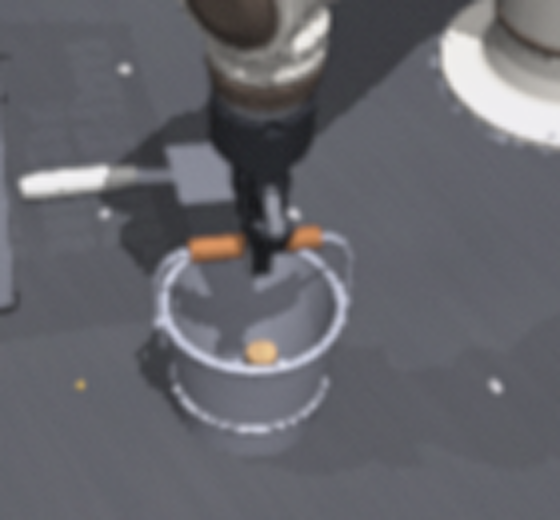

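The scene crop shows the bail upright, with the sleeve at (190–322,240) over the middle of the pail, which still stands. Next I lift, then tilt the tool about the sleeve axis.

Emit:
drive_tool:
  commands:
    - {"delta_pos":[0,0,0.15],"rot":[0,0,0],"grip":0.1}
    - {"delta_pos":[0,0,0.3],"rot":[0,0,0],"grip":0.1}
    - {"delta_pos":[0,0,0.5],"rot":[0,0,0],"grip":0.1}
    - {"delta_pos":[0,0,0.5],"rot":[0,0,0],"grip":0.1}
    - {"delta_pos":[0,0,0.5],"rot":[0,0,0],"grip":0.1}

```text
clock: 5.25
position: [0.484, 0.209, 0.2367]
tool_rot: [0.171, 0.985, 0.0, 0.0]
ft_force: [-0.0, 0.4, -4.6]
width: 0.0162
grasp_force: 58.7
```

Emit:
drive_tool:
  commands:
    - {"delta_pos":[0,0,0.5],"rot":[0,0,0],"grip":0.1}
    - {"delta_pos":[0,0,0.5],"rot":[0,0,0],"grip":0.1}
    - {"delta_pos":[0,0,0.4],"rot":[0,0,0],"grip":0.1}
    - {"delta_pos":[0,0,0.15],"rot":[0,0,0],"grip":0.1}
    - {"delta_pos":[0,0,0],"rot":[0,0,0],"grip":0.1}

```text
clock: 5.75
position: [0.484, 0.2091, 0.2746]
tool_rot: [0.171, 0.985, 0.0, 0.0]
ft_force: [0.2, 0.5, -4.8]
width: 0.0161
grasp_force: 58.7
```

Emit:
drive_tool:
  commands:
    - {"delta_pos":[0,0,0],"rot":[0.022,-0.008,0],"grip":0.1}
    - {"delta_pos":[0,0,0],"rot":[0.022,-0.008,0],"grip":0.1}
    - {"delta_pos":[0,0,0],"rot":[0.022,-0.008,0],"grip":0.1}
    - {"delta_pos":[0,0,0],"rot":[0.022,-0.008,0],"grip":0.1}
    - {"delta_pos":[0,0,0],"rot":[0.022,-0.008,0],"grip":0.1}

```text
clock: 6.25
position: [0.4835, 0.2088, 0.2734]
tool_rot: [0.168, 0.969, 0.181, 0.032]
ft_force: [0.1, -0.4, -4.2]
width: 0.0166
grasp_force: 58.8
```

```bash
python3 - <<'E'
from plant import *
import cv2,numpy as np
a=read_camera("scene")["img"][:,:,::-1]
cv2.imwrite("pics/c5.png",cv2.resize(a[165:345,280:460],None,fx=3,fy=3,interpolation=cv2.INTER_CUBIC))
print(get_state()['q'])
E
```

```text
[ 0.25644176 -0.18757908 -0.09029593  1.44945988  0.30478548  0.63442994]
```

View pics/c5.png

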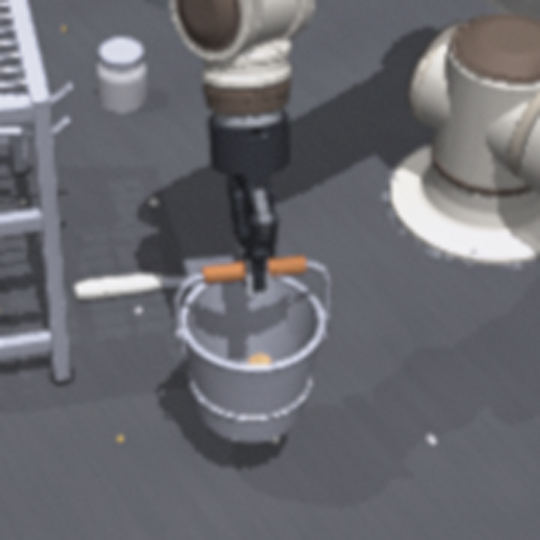

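The scene crop shows the pail hanging level and clear of the bench, with the sleeve at (203–307,268). I finish the tilt and then carry and yaw toward the hook.

Emit:
drive_tool:
  commands:
    - {"delta_pos":[0,0,0],"rot":[0.022,-0.008,0],"grip":0.1}
    - {"delta_pos":[0,0,0],"rot":[0.022,-0.008,0],"grip":0.1}
    - {"delta_pos":[0,0,0],"rot":[0.022,-0.008,0],"grip":0.1}
    - {"delta_pos":[0,0,0],"rot":[0.022,-0.008,0],"grip":0.1}
    - {"delta_pos":[0,0,0],"rot":[0.022,-0.008,0],"grip":0.1}

```text
clock: 6.8
position: [0.4836, 0.2088, 0.2733]
tool_rot: [0.16, 0.919, 0.354, 0.063]
ft_force: [0.5, 0.3, -5.3]
width: 0.0163
grasp_force: 58.9
```

Emit:
drive_tool:
  commands:
    - {"delta_pos":[-0.02,-0.13,0],"rot":[0,0,-0.022],"grip":0.1}
    - {"delta_pos":[-0.03,-0.27,0],"rot":[0,0,-0.022],"grip":0.1}
    - {"delta_pos":[-0.05,-0.4,0],"rot":[0,0,-0.022],"grip":0.1}
    - {"delta_pos":[-0.06,-0.53,0.01],"rot":[0,0,-0.022],"grip":0.1}
    - {"delta_pos":[-0.07,-0.6,0.01],"rot":[0,0,-0.022],"grip":0.1}

```text
clock: 7.3
position: [0.4775, 0.1602, 0.2735]
tool_rot: [0.317, 0.878, 0.336, 0.123]
ft_force: [-0.4, -0.1, -4.5]
width: 0.0164
grasp_force: 58.9
```

Emit:
drive_tool:
  commands:
    - {"delta_pos":[-0.07,-0.6,0.01],"rot":[0,0,-0.022],"grip":0.1}
    - {"delta_pos":[-0.07,-0.6,0.01],"rot":[0,0,-0.022],"grip":0.1}
    - {"delta_pos":[-0.07,-0.6,0.01],"rot":[0,0,-0.022],"grip":0.1}
    - {"delta_pos":[-0.07,-0.6,0.01],"rot":[0,0,-0.022],"grip":0.1}
    - {"delta_pos":[-0.07,-0.6,0.01],"rot":[0,0,-0.022],"grip":0.1}

```text
clock: 7.8
position: [0.4687, 0.085, 0.2748]
tool_rot: [0.463, 0.811, 0.31, 0.179]
ft_force: [-0.2, 0.1, -3.8]
width: 0.0159
grasp_force: 58.9
```

Emit:
drive_tool:
  commands:
    - {"delta_pos":[-0.07,-0.6,0.01],"rot":[0,0,-0.022],"grip":0.1}
    - {"delta_pos":[-0.07,-0.6,0.01],"rot":[0,0,-0.022],"grip":0.1}
    - {"delta_pos":[-0.07,-0.6,0.01],"rot":[0,0,-0.022],"grip":0.1}
    - {"delta_pos":[-0.07,-0.6,0.01],"rot":[0,0,-0.022],"grip":0.1}
    - {"delta_pos":[-0.07,-0.6,0.01],"rot":[0,0,-0.022],"grip":0.1}

```text
clock: 8.3
position: [0.4599, 0.0101, 0.276]
tool_rot: [0.596, 0.719, 0.275, 0.23]
ft_force: [-0.8, 0.5, -4.7]
width: 0.0163
grasp_force: 58.9
```

```bash
python3 - <<'E'
from plant import *
from h import *
s=get_state();r=R.from_quat(s['tool_rot']).as_matrix();print(s['position'],s['q'],r[:,2],np.degrees(np.arctan2(r[0,0],-r[1,0])),np.degrees(np.arctan2(r[1,2],r[0,2])),r[:,0],s['ft_force'])
E
```

```text
[0.45993826 0.01006985 0.27601138] [-0.07557411 -0.82637624 -0.63173346  1.04944424  0.17105134  1.37233879] [ 0.65779519  0.12089855 -0.74343058] -169.3621599354052 10.41436965358705 [-0.18459934  0.9828076  -0.00350879] [-0.77145825  0.45021834 -4.68908444]
```

Joint 2 is at -0.826, close to its -0.85 limit, so I keep the radius above 0.465 m.

Emit:
drive_tool:
  commands:
    - {"delta_pos":[0.1,-0.58,0],"rot":[0,0,-0.0213],"grip":0.1}
    - {"delta_pos":[0.1,-0.58,0],"rot":[0,0,-0.0213],"grip":0.1}
    - {"delta_pos":[0.1,-0.58,0],"rot":[0,0,-0.0213],"grip":0.1}
    - {"delta_pos":[0.1,-0.58,0],"rot":[0,0,-0.0213],"grip":0.1}
    - {"delta_pos":[0.1,-0.58,0],"rot":[0,0,-0.0213],"grip":0.1}

```text
clock: 8.8
position: [0.4726, -0.0623, 0.276]
tool_rot: [0.707, 0.61, 0.232, 0.273]
ft_force: [0.5, 0.2, -4.8]
width: 0.0163
grasp_force: 58.8
```

Emit:
drive_tool:
  commands:
    - {"delta_pos":[-0.1,-0.7,0],"rot":[0,0,-0.0213],"grip":0.1}
    - {"delta_pos":[-0.1,-0.7,0],"rot":[0,0,-0.0213],"grip":0.1}
    - {"delta_pos":[-0.1,-0.6,0],"rot":[0,0,-0.0213],"grip":0.1}
    - {"delta_pos":[-0.09,-0.45,0],"rot":[0,0,-0.0213],"grip":0.1}
    - {"delta_pos":[-0.07,-0.25,0],"rot":[0,0,-0.0213],"grip":0.1}

```text
clock: 9.3
position: [0.4608, -0.1301, 0.2761]
tool_rot: [0.799, 0.483, 0.183, 0.308]
ft_force: [-0.3, 0.8, -3.9]
width: 0.0161
grasp_force: 58.8
```

Emit:
drive_tool:
  commands:
    - {"delta_pos":[0,-0.05,0],"rot":[0,0,0],"grip":0.1}
    - {"delta_pos":[0,0,0],"rot":[0,0,0],"grip":0.1}
    - {"delta_pos":[0,0,0],"rot":[0,0,0],"grip":0.1}

```text
clock: 9.6
position: [0.4615, -0.1303, 0.2768]
tool_rot: [0.797, 0.485, 0.185, 0.308]
ft_force: [0.4, 0.9, -5.6]
width: 0.0163
grasp_force: 58.8
```

```bash
python3 - <<'E'
from plant import *
from h import *
s=get_state();r=R.from_quat(s['tool_rot']).as_matrix();print(s['position'],s['q'],r[:,2],np.degrees(np.arctan2(r[1,2],r[0,2])),r[:,0],s['ft_force'])
a=read_camera("top")["img"][:,:,::-1];b=read_camera("scene")["img"][:,:,::-1]
cv2.imwrite("pics/c6.png",np.hstack([cv2.resize(x,(400,400),interpolation=cv2.INTER_CUBIC) for x in(a[170:290,310:430],b[150:290,255:395])]))
E
```

```text
[ 0.46150056 -0.13026112  0.27675995] [-0.1573211  -0.76526099 -0.60468867  1.02347629 -0.21592418  1.81038594] [ 0.59372397 -0.3111128  -0.74209209] -27.654647707509124 [ 0.46038698  0.88771011 -0.00382054] [ 0.44393269  0.87180163 -5.56586234]
```

View pics/c6.png

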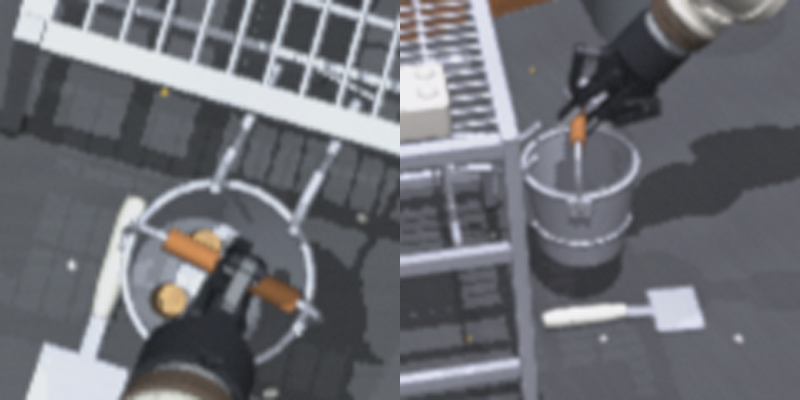

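In the top crop the prong tips are at (214,187) and (296,227), and the sleeve ends at (170,243) and (297,300). The grip lies in front of the prongs, and the pail hangs level. I compute the remaining offset.

```bash
python3 - <<'E'
from h import *
f=lambda u,z:atz('top',(310+u[0]*.3,170+u[1]*.3),z)
t=[f((214,187),.242),f((296,227),.242)];m=(t[0]+t[1])/2
g=[f((170,243),.274),f((297,300),.274)];c=(g[0]+g[1])/2
ang=lambda a:np.degrees(np.arctan2(-(a[0]-a[1])[0],(a[0]-a[1])[1]))
print(t,ang(t),np.linalg.norm(t[0]-t[1]));print(g,c,ang(g),np.linalg.norm(g[0]-g[1]))
for a,b in(((248,120),(214,187)),((335,148),(296,227))):
    d=f(a,.237)-f(b,.242);print(np.degrees(np.arctan2(d[1],d[0])))
p=np.radians(-27.5);x=np.array([np.cos(p),np.sin(p)]);y=np.array([-x[1],x[0]])
m=(m[:2]+[.5043,-.1552])/2;s=m+.030*x;print('seat',s,'in hook axes of grip->seat',(s-c[:2])@x,(s-c[:2])@y, 'TCP->seat',(s-[.4615,-.1303])@x,(s-[.4615,-.1303])@y)
E
```

```text
[array([ 0.5220988 , -0.12683238,  0.242     ]), array([ 0.49227016, -0.18498577,  0.242     ])] -27.154668692349613 0.06535721051873399
[array([ 0.47980668, -0.09016707,  0.274     ]), array([ 0.4384732, -0.1777934,  0.274    ])] [ 0.45913994 -0.13398024  0.274     ] -25.25332588052073 0.0968856490102618
-28.75546503021523
-28.56145669583788
seat [ 0.53235256 -0.169407  ] in hook axes of grip->seat 0.0812986489264736 0.002381908099631871 TCP->seat 0.08090459325891208 -0.0019722554746493502
```

Emit:
drive_tool:
  commands:
    - {"delta_pos":[0.17,-0.09,0],"rot":[0,0,-0.006],"grip":0.1}
    - {"delta_pos":[0.35,-0.18,0],"rot":[0,0,-0.006],"grip":0.1}
    - {"delta_pos":[0.49,-0.25,0],"rot":[0,0,0],"grip":0.1}
    - {"delta_pos":[0.49,-0.25,0],"rot":[0,0,0],"grip":0.1}
    - {"delta_pos":[0.49,-0.25,0],"rot":[0,0,0],"grip":0.1}

```text
clock: 10.2
position: [0.5125, -0.1565, 0.2769]
tool_rot: [0.807, 0.469, 0.179, 0.312]
ft_force: [0.4, 0.2, -4.4]
width: 0.0166
grasp_force: 58.8
```

Emit:
drive_tool:
  commands:
    - {"delta_pos":[0.43,-0.22,0],"rot":[0,0,0],"grip":0.1}
    - {"delta_pos":[0.29,-0.15,0],"rot":[0,0,0],"grip":0.1}
    - {"delta_pos":[0.18,-0.09,0],"rot":[0,0,0],"grip":0.1}
    - {"delta_pos":[0,0,0],"rot":[0,0,0],"grip":0.1}
    - {"delta_pos":[0,0,0],"rot":[0,0,0],"grip":0.1}

```text
clock: 10.7
position: [0.5337, -0.1675, 0.277]
tool_rot: [0.807, 0.469, 0.179, 0.312]
ft_force: [-0.2, -0.4, -4.1]
width: 0.0161
grasp_force: 58.8
```

```bash
python3 - <<'E'
from plant import *
from h import *
s=get_state();print(s['position'],s['q'],s['ft_force'])
a=read_camera("top")["img"][:,:,::-1];b=read_camera("scene")["img"][:,:,::-1]
cv2.imwrite("pics/c7.png",np.hstack([cv2.resize(x,(400,400),interpolation=cv2.INTER_CUBIC) for x in(a[160:260,330:430],b[150:260,240:350])]))
E
```

```text
[ 0.53367648 -0.16746114  0.27702495] [-0.2059641  -0.55434783 -0.4997608   0.91541368 -0.20982148  1.8032321 ] [-0.22972375 -0.35689296 -4.14136444]
```

View pics/c7.png

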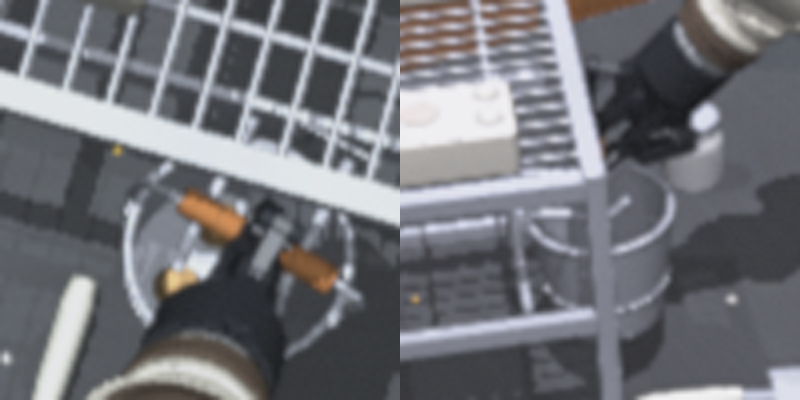

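The top crop shows the sleeve running from (182,205) to (335,280) above both prongs, which show at (215,190) and (320,220), clear of the shelf edge. Lowering now.

Emit:
drive_tool:
  commands:
    - {"delta_pos":[0,0,-0.2],"rot":[0,0,0],"grip":0.1}
    - {"delta_pos":[0,0,-0.35],"rot":[0,0,0],"grip":0.1}
    - {"delta_pos":[0,0,-0.35],"rot":[0,0,0],"grip":0.1}
    - {"delta_pos":[0,0,-0.3],"rot":[0,0,0],"grip":0.1}
    - {"delta_pos":[0,0,-0.15],"rot":[0,0,0],"grip":0.1}

```text
clock: 11.3
position: [0.5335, -0.1674, 0.2417]
tool_rot: [0.807, 0.47, 0.179, 0.311]
ft_force: [0.4, 0.5, -5.4]
width: 0.0163
grasp_force: 58.8
```

Emit:
drive_tool:
  commands:
    - {"delta_pos":[0,0,-0.08],"rot":[0,0,0],"grip":0.1}
    - {"delta_pos":[0,0,-0.06],"rot":[0,0,0],"grip":0.1}
    - {"delta_pos":[0,0,0],"rot":[0,0,0],"grip":0.1}

```text
clock: 11.6
position: [0.5339, -0.1675, 0.2399]
tool_rot: [0.806, 0.469, 0.179, 0.312]
ft_force: [-0.1, -0.3, -5.2]
width: 0.0162
grasp_force: 58.8
```

Emit:
drive_tool:
  commands:
    - {"delta_pos":[0,0,-0.05],"rot":[0,0,0],"grip":0.1}
    - {"delta_pos":[0,0,-0.05],"rot":[0,0,0],"grip":0.1}
    - {"delta_pos":[0,0,0],"rot":[0,0,0],"grip":0.1}

```text
clock: 11.9
position: [0.5338, -0.1675, 0.2372]
tool_rot: [0.806, 0.47, 0.179, 0.312]
ft_force: [-0.1, -0.2, -4.3]
width: 0.0162
grasp_force: 58.8
```

Emit:
drive_tool:
  commands:
    - {"delta_pos":[0,0,-0.04],"rot":[0,0,0],"grip":0.1}
    - {"delta_pos":[0,0,0],"rot":[0,0,0],"grip":0.1}

```text
clock: 12.1
position: [0.5339, -0.1675, 0.2365]
tool_rot: [0.806, 0.469, 0.179, 0.312]
ft_force: [-0.3, 0.7, -4.1]
width: 0.0162
grasp_force: 58.8
```

Emit:
drive_tool:
  commands:
    - {"delta_pos":[0,0,-0.04],"rot":[0,0,0],"grip":0.1}
    - {"delta_pos":[0,0,-0.04],"rot":[0,0,0],"grip":0.1}
    - {"delta_pos":[0,0,0],"rot":[0,0,0],"grip":0.1}

```text
clock: 12.4
position: [0.5344, -0.1678, 0.2362]
tool_rot: [0.806, 0.469, 0.18, 0.313]
ft_force: [-1.3, 0.3, 4.4]
width: 0.0161
grasp_force: 59.7
```

Emit:
drive_tool:
  commands:
    - {"delta_pos":[0,0,-0.04],"rot":[0,0,0],"grip":0.1}
    - {"delta_pos":[0,0,0],"rot":[0,0,0],"grip":0.1}

```text
clock: 12.6
position: [0.5346, -0.1679, 0.236]
tool_rot: [0.806, 0.469, 0.181, 0.313]
ft_force: [-3.0, 1.6, 7.7]
width: 0.0162
grasp_force: 60.1
```

The grip is seated: the TCP stops falling and the force has reversed. I open the fingers and back out along the tool axis.

Emit:
drive_tool:
  commands:
    - {"delta_pos":[0,0,0.04],"rot":[0,0,0],"grip":0.1}
    - {"delta_pos":[0,0,0],"rot":[0,0,0],"grip":0.55}
    - {"delta_pos":[0,0,0],"rot":[0,0,0],"grip":0.55}
    - {"delta_pos":[0,0,0],"rot":[0,0,0],"grip":0.55}
    - {"delta_pos":[0,0,0],"rot":[0,0,0],"grip":0.55}

```text
clock: 13.1
position: [0.5337, -0.1675, 0.2338]
tool_rot: [0.807, 0.47, 0.179, 0.311]
ft_force: [0.6, -0.2, 0.0]
width: 0.0473
grasp_force: 0.0
```

Emit:
drive_tool:
  commands:
    - {"delta_pos":[0,0,0],"rot":[0,0,0],"grip":0.55}
    - {"delta_pos":[0,0,0],"rot":[0,0,0],"grip":0.55}

```text
clock: 13.3
position: [0.5338, -0.1675, 0.2342]
tool_rot: [0.806, 0.47, 0.179, 0.312]
ft_force: [-0.4, 0.7, -0.0]
width: 0.0469
grasp_force: 0.0
```

Emit:
drive_tool:
  commands:
    - {"delta_pos":[-0.14,0.075,0.18],"rot":[0,0,0],"grip":0.55}
    - {"delta_pos":[-0.285,0.149,0.356],"rot":[0,0,0],"grip":0.55}
    - {"delta_pos":[-0.285,0.149,0.356],"rot":[0,0,0],"grip":0.55}
    - {"delta_pos":[-0.285,0.149,0.356],"rot":[0,0,0],"grip":0.55}
    - {"delta_pos":[-0.285,0.149,0.356],"rot":[0,0,0],"grip":0.55}

```text
clock: 13.8
position: [0.5012, -0.1504, 0.2759]
tool_rot: [0.806, 0.469, 0.18, 0.312]
ft_force: [0.1, -1.1, -0.8]
width: 0.0472
grasp_force: 0.0
```

Emit:
drive_tool:
  commands:
    - {"delta_pos":[-0.285,0.149,0.356],"rot":[0,0,0],"grip":0.55}
    - {"delta_pos":[-0.285,0.149,0.356],"rot":[0,0,0],"grip":0.55}
    - {"delta_pos":[-0.285,0.149,0.356],"rot":[0,0,0],"grip":0.55}
    - {"delta_pos":[-0.285,0.149,0.356],"rot":[0,0,0],"grip":0.55}
    - {"delta_pos":[0,0,0],"rot":[0,0,0],"grip":0.55}

```text
clock: 14.3
position: [0.4731, -0.1355, 0.3122]
tool_rot: [0.806, 0.469, 0.18, 0.312]
ft_force: [0.2, -0.4, -0.5]
width: 0.0472
grasp_force: 0.0
```

Emit:
drive_tool:
  commands:
    - {"delta_pos":[0,0,0],"rot":[0,0,0],"grip":0.55}
    - {"delta_pos":[0,0,0],"rot":[0,0,0],"grip":0.55}
    - {"delta_pos":[0,0,0],"rot":[0,0,0],"grip":0.55}
    - {"delta_pos":[0,0,0],"rot":[0,0,0],"grip":0.55}
    - {"delta_pos":[0,0,0],"rot":[0,0,0],"grip":0.55}

```text
clock: 14.8
position: [0.4734, -0.1359, 0.3097]
tool_rot: [0.807, 0.47, 0.179, 0.311]
ft_force: [0.2, 0.5, -0.2]
width: 0.0469
grasp_force: 0.0
```

```bash
python3 - <<'E'
from plant import *
from h import *
s=get_state();print(s['clock'],s['position'],s['q'],s['ft_force'])
a=read_camera("top")["img"][:,:,::-1];b=read_camera("scene")["img"][:,:,::-1]
cv2.imwrite("pics/c8.png",np.hstack([cv2.resize(x,(400,400),interpolation=cv2.INTER_CUBIC) for x in(a[160:260,330:430],b[130:270,220:360])]))
E
```

```text
14.8 [ 0.4733673  -0.1359151   0.30968873] [-0.14866236 -0.70182688 -0.50989269  1.06317248 -0.24700202  1.84800864] [ 0.22008384  0.47572104 -0.17615355]
```

View pics/c8.png

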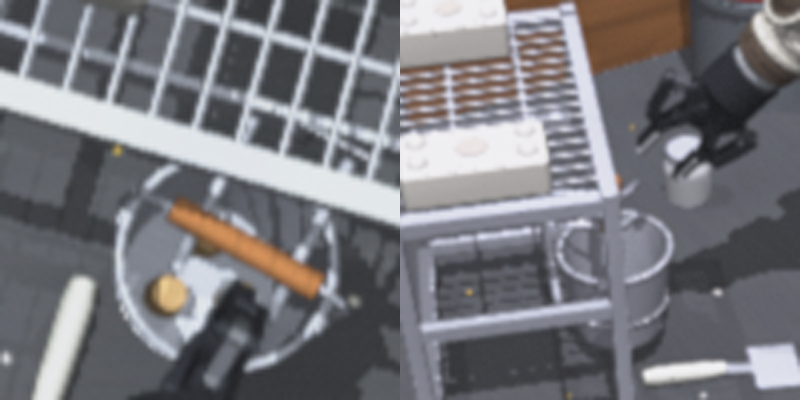

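The top crop shows the sleeve from (172,210) to (322,288) lying across both prongs with the pail hanging under it. The gripper has cleared it. I let it settle and check that it is centred and still.

Emit:
drive_tool:
  commands:
    - {"delta_pos":[-0.1,0.05,0.4],"rot":[0,0,0],"grip":0.55}
    - {"delta_pos":[0,0,0.4],"rot":[0,0,0],"grip":0.55}
    - {"delta_pos":[0,0,0],"rot":[0,0,0],"grip":0.55}
    - {"delta_pos":[0,0,0],"rot":[0,0,0],"grip":0.55}
    - {"delta_pos":[0,0,0],"rot":[0,0,0],"grip":0.55}

```text
clock: 15.4
position: [0.4708, -0.1346, 0.3298]
tool_rot: [0.806, 0.47, 0.179, 0.311]
ft_force: [0.4, -0.4, -0.4]
width: 0.0471
grasp_force: 0.0
```

Emit:
drive_tool:
  commands:
    - {"delta_pos":[0,0,0],"rot":[0,0,0],"grip":0.55}
    - {"delta_pos":[0,0,0],"rot":[0,0,0],"grip":0.55}
    - {"delta_pos":[0,0,0],"rot":[0,0,0],"grip":0.55}
    - {"delta_pos":[0,0,0],"rot":[0,0,0],"grip":0.55}
    - {"delta_pos":[0,0,0],"rot":[0,0,0],"grip":0.55}

```text
clock: 15.9
position: [0.4708, -0.1346, 0.33]
tool_rot: [0.806, 0.47, 0.179, 0.312]
ft_force: [-0.2, 0.3, 0.4]
width: 0.0473
grasp_force: 0.0
```

```bash
python3 - <<'E'
from plant import *
from h import *
f=lambda u,z:atz('top',(330+u[0]*.25,160+u[1]*.25),z)[:2]
g=[f((172,210),.235),f((322,288),.235)];c=sum(g)/2;d=g[0]-g[1]
p=np.radians(-27.8);x=np.array([np.cos(p),np.sin(p)]);y=np.array([-x[1],x[0]])
e=c-[.5323,-.1694];print('grip rel seat',e@x,e@y,'yaw',np.degrees(np.arctan2(-d[0],d[1])),np.linalg.norm(d))
F=[]
for i in range(20): F.append(read_camera("scene")["img"][180:260,270:325].astype(int))
print([int(abs(F[i]-F[0]).max()) for i in range(1,20)],get_state()['clock'])
E
```

```text
grip rel seat -0.00015370454623789718 -0.0013492851309292073 yaw -28.677071459528943 0.10165076704392154
[5, 5, 5, 4, 5, 5, 4, 7, 5, 5, 5, 4, 5, 5, 6, 5, 4, 7, 9] 16.9
```

The grip is within 2 mm of the seat and about 1° off square, and the image isn't changing. Handing in.

```bash
python3 -c "
from plant import *
print(job_done())"
```

```text
the job is handed in; nothing more can be done
None
```

The pail is hanging by its bail grip across both prongs and I handed the job in at about 17 s of the 62 s allowed; by my camera measurements the grip is within 2 mm of the seat, about 1° off square and still, but no verdict came back.

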